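Load the condiment stand for the table

TASK

Put the condiment set back into its round wooden stand, ready to be carried to the table: the pepper mill in the wide cup in the middle, the two larger glass shakers in the two middle-sized cups, and the two small shakers from the worktop in the two narrow cups. Keep everything upright so that nothing spills, set each piece down on the floor of its cup rather than dropping it, and leave the tumbler, jar, mug and tin where they stand.

Things in the scene. Friction and masses are not known exactly. Their poses are not given: they have to be found in the camera images.
- stand: Fixed condiment stand, any yaw: dark wooden disc, 232 mm wide, with 5 open steel cups (floor z = 15, rim z = 31 mm, wall 2.5). Origin: centre of its underside. Cup centres x, y in its frame, mm, and inner width floor/rim: mill cup (0, 0), 62/73; middle-sized cups, larger shakers, (54, 54) and (54, -54), 52/63; narrow cups, small shakers, (-50, 50) and (-50, -50), 39/50.
- large_salt: Larger glass table shaker, clear below with a grey domed cap and white salt inside; 90 mm tall, body 44 mm across up to 65 mm height, cap 34 mm across above. Stands upright on the worktop. Origin: centre of its underside, z up; round, so its yaw does not matter.
- large_pepper: Larger glass table shaker, clear below with a grey domed cap and dark ground pepper inside; 90 mm tall, body 44 mm across up to 65 mm height, cap 34 mm across above. Stands upright on the worktop. Origin: centre of its underside, z up; round, so its yaw does not matter.
- small_salt: Small loose glass shaker of the same style with white salt inside; 57 mm tall, body 31 mm across up to 42 mm height, cap 29 mm across above. Stands on the worktop (the one on the log at the back wall is not meant). Origin: centre of its underside, z up; round, so its yaw does not matter.
- small_pepper: Small loose glass shaker of the same style with dark ground pepper inside; 57 mm tall, body 31 mm across up to 42 mm height, cap 29 mm across above. Stands on the worktop (the one on the log at the back wall is not meant). Origin: centre of its underside, z up; round, so its yaw does not matter.
- mill: Pepper mill, black head on a white and clear body, 209 mm tall, 54 mm across; 52 mm cylinder from 93 to 177 mm height, 34 mm waist below, 54 mm head (does not turn) from 178 to 205 mm, best held round head and top of body; 0.24 to 0.42 kg. Once in the stand it crowds the outer cups. Origin: centre of its underside, z up; round, so its yaw does not matter.
- tumbler: Bystander: small clear glass tumbler, 51 mm across, 58 mm tall, standing among the condiments. Origin: centre of its underside.
- jar: Bystander: glass jar with a dark brown lid, 76 mm across, 98 mm tall, behind the condiments. Origin: centre of its underside.
- mug: Bystander: white mug, 78 x 112 x 101 mm with its handle, at the left. Origin: centre of its underside.
- tin: Bystander: dark blue food tin, 57 mm across, 72 mm tall, to the right of the stand. Origin: centre of its underside.
Not all that is in view belongs to the job. Leave any yellow look-alike of the mill alone.

How it is judged:
By the outcome, as a careful person would: the job done as asked, in the order asked, and still so for the second after the job is handed in, with the robot touching nothing.
It also fails if it takes over 125 s, if anything falls off the work surface, if the arm or the gripper's body presses on something with over 40 N, if the wrist force passes 120 N, or if a joint passes its speed limit or range.

ROBOT

A 6-joint arm with a two-finger parallel gripper is mounted at the origin on a cart in front of the work surface, level with it; the furniture and walls round the work are solid. World frame = base frame: x ahead of the robot, y to its left, z up, the work surface at z = 0. Lengths are in m, angles in rad, forces in N, time in s.
With the tool pointing down it reaches from about 0.3 to 0.775 m from the base axis. Payload 14.6 kg.
Tool frame: the origin (TCP) lies at the very end of the fingers, on their centre line; the grasp point (between the pads) lies 19 mm behind it; z points along the fingers, y is the line along which they close (so a half turn about z gives the same grasp; the last joint's range is limited). The gripper opens to 94 mm and grips with 3 to 60 N. Pads are 16 mm wide; open, the fingers measure 119 mm over their backs; the gripper's body (75 mm by 177 mm) begins 78 mm behind the grasp point.
Start: joints at [-0.067, 0.3, 1.521, -0, 1.321, -0.067], TCP at [0.55, -0, 0.17] pointing down, gripper open.
Joint ranges: [-3.03, 3.03], [-0.79, 2.21], [0.23, 2.52], [-1.04, 4.18], [0, 3.07], [-2.55, 2.55]. Speed limits (rad/s): [2.22, 2.22, 2.57, 3.14, 3.14, 3.14].

INTERFACE

Orientations are given as [roll, pitch, yaw] about the fixed x, y, z axes, in that order (R = Rz(yaw) Ry(pitch) Rx(roll)).
In Python, from station import ctrl, cams gives the robot as it stands. The module is installed in compiled form; this text tells all that it offers.
- The arm moves only by the tool arm_command, never from a script. Its argument "plan" is a list that holds one entry, the list of rows, each a list of 7 numbers: the shift along the tool's x, y, z in parts of the range, where 1.0 means 0.4 m, then the turn, a rotation vector about the tool's x, y, z in normalised numbers (1 is 2 rad), then the closure, from -1 (fully open) to 1 (shut). A call has 1 to 12 rows; each row is the pose to reach, as a shift and turn from the pose commanded when the call began, along the tool's axes at that moment; what a row does not reach only later rows make up. A row lasts 1/10 s, in which the tool goes at most 50 mm and 8.59 degrees, less where a joint would pass 70% of its speed; a pose out of reach is approached as far as the arm can. A shift or turn number past 1, either way, is cut back to 1. A call with a gripper value outside its range is refused whole. The fingers move at their own pace and stop on an object; "squeeze" is the grip in N (left out, the last holds). Time passes only in rows, so rows that repeat a pose let the fingers close. It gives the time, the measured TCP pose, the force, the opening and the grip force at its end, in the units of the state.
- ctrl.get_obs(): the state, without advancing time (a new reading comes with each control period).
- cams.camera(name): name is "scene" or "side" or "wrist"; returns (picture, depth): 400x640x3 uint8, blue, green, red; 400x640 float32, m along the optical axis (not along the pixel's ray), 0 where there is no reading.
- cams.camera_info(name): a dict with "fx", "fy", "cx", "cy" (pixels), "world_to_cam" (4x4, takes a point from world to camera coordinates). Camera axes: x right, y down, z forward; pixel columns grow to the right and rows downward; lengths in m; the calibration is good to about 2 mm. A picture is of the moment at which its call begins: read the wrist's pose just before it. camera_info takes no time and is no camera call; for the wrist camera it gives the pose at the moment of the call.
- ctrl.hand_in(): hands the job in; it is judged then, once.
The state is a dict: "time_s": time; "qpos": joint angles; "joint_vel": joint speeds; "tau": joint torques, N m; "ee_pos": TCP position; "eef_rot": TCP orientation; "force": force on the tool from outside, world axes, zero at the start; "moment": the same for the moment, N m; "grip_width": finger opening in m; "grip_force": force on a finger pad.
Only numpy, scipy, OpenCV 4.12 (cv2) and the standard library are available. Lean on these libraries where they do the work, as an engineer would, in place of code of your own. Each camera call takes 0.05 s, during which the arm holds its last target. There are 200 camera calls.

## Working session

There is one attempt and no reset: what is moved stays moved. The work goes in short steps, Python scripts to look and compute and a tool call to move; the robot and the scene stay as the last step left them, time stands still between calls to the robot, and variables do not carry over. Pictures are saved under pics/ and viewed, at most 14 in all, crops included, and the job is handed in when it is done.

Besides the shell and the picture viewer there is one more tool, called after "Emit:" as name(argument=value, ...) on one line, values as JSON. arm_command: Moves the arm, as the interface text tells. Its arguments: {"type":"object","properties":{"plan":{"type":"array"},"squeeze":{"type":"number"}},"required":["plan"]}

```bash
mkdir -p pics
python3 - <<'E'
from station import ctrl,cams
import cv2,numpy as np
o=ctrl.get_obs();print({k:np.round(v,3).tolist() for k,v in o.items()})
for n in ("scene","side"):
    p,d=cams.camera(n);i=cams.camera_info(n);cv2.imwrite(f"pics/{n}0.png",p);np.savez(f"{n}0.npz",p=p,d=d,T=i["world_to_cam"],K=[i["fx"],i["fy"],i["cx"],i["cy"]])
    print(n,np.round(np.linalg.inv(i["world_to_cam"]),3).tolist(),i["fx"])
E
```

```text
{'time_s': 0.0, 'qpos': [-0.067, 0.3, 1.522, 0.0, 1.321, -0.067], 'joint_vel': [-0.001, 0.0, -0.001, 0.001, 0.0, -0.001], 'tau': [-0.002, -53.181, -35.274, 0.071, 0.024, -0.0], 'ee_pos': [0.55, 0.0, 0.169], 'eef_rot': [-3.14, -0.0, 1.571], 'force': [0.104, -0.703, -0.958], 'moment': [-0.006, -0.022, -0.042], 'grip_force': 0.0, 'grip_width': 0.094}
scene [[-0.712, -0.356, 0.605, -0.318], [-0.702, 0.346, -0.623, 0.888], [0.012, -0.868, -0.496, 0.7], [0.0, 0.0, 0.0, 1.0]] 412.46554291043503
side [[0.807, -0.278, 0.521, -0.187], [-0.59, -0.351, 0.727, -0.924], [-0.019, -0.894, -0.447, 0.615], [0.0, 0.0, 0.0, 1.0]] 451.8929163847644
```

View pics/scene0.png

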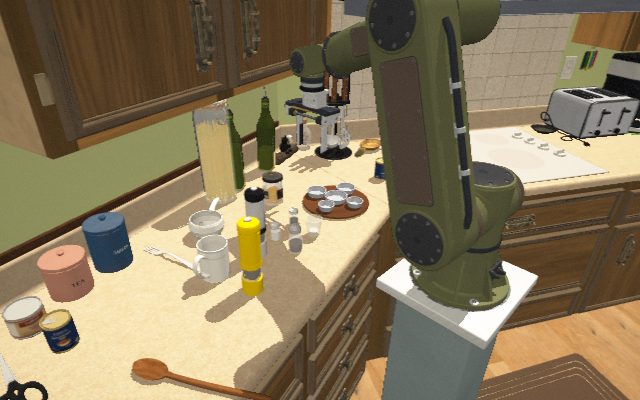

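View pics/side0.png

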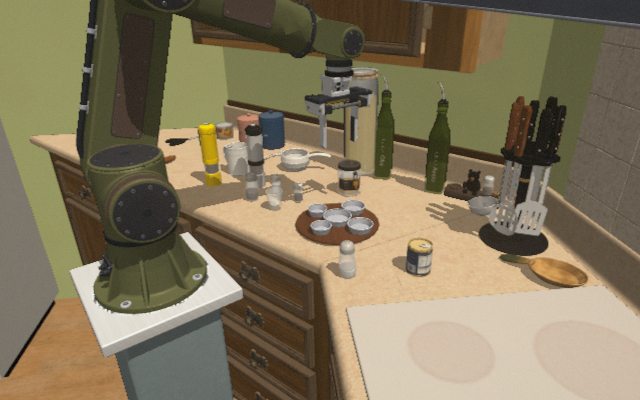

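Scene view: the yellow look-alike is at (250,255), the mill at (255,210), the stand at (336,201), and shakers around (277–315,230). Side view: the mill is at (255,155), shakers at (252,188), (275,190), (298,193) and (347,258), the tin at (419,257), and the log shaker at (489,186). I'll enlarge both.

Run:
```python
import cv2,numpy as np
a=cv2.imread("pics/side0.png")[115:290,185:395];b=cv2.imread("pics/scene0.png")[165:305,195:375]
A=cv2.resize(a,None,fx=3.4,fy=3.4,interpolation=cv2.INTER_CUBIC);B=cv2.resize(b,None,fx=4.2,fy=4.2,interpolation=cv2.INTER_CUBIC)
cv2.imwrite("pics/sidecrop.png",A);cv2.imwrite("pics/scenecrop.png",B)
```

```text
(no output)
```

View pics/sidecrop.png

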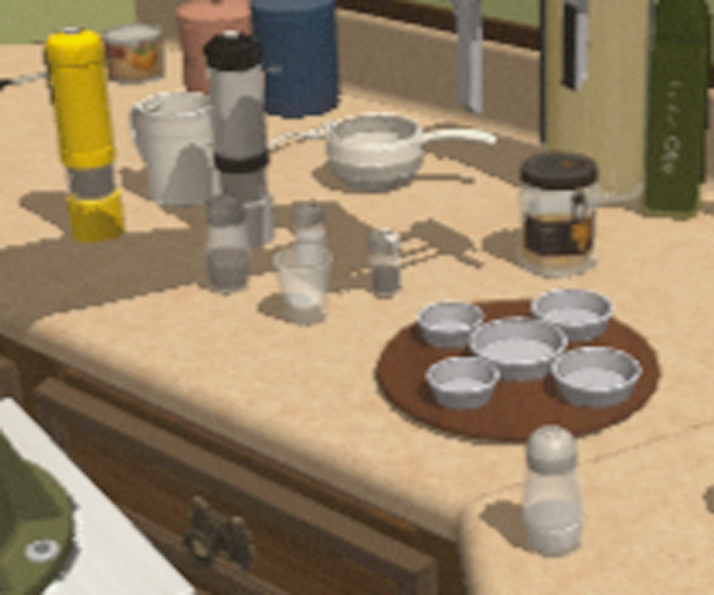

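View pics/scenecrop.png

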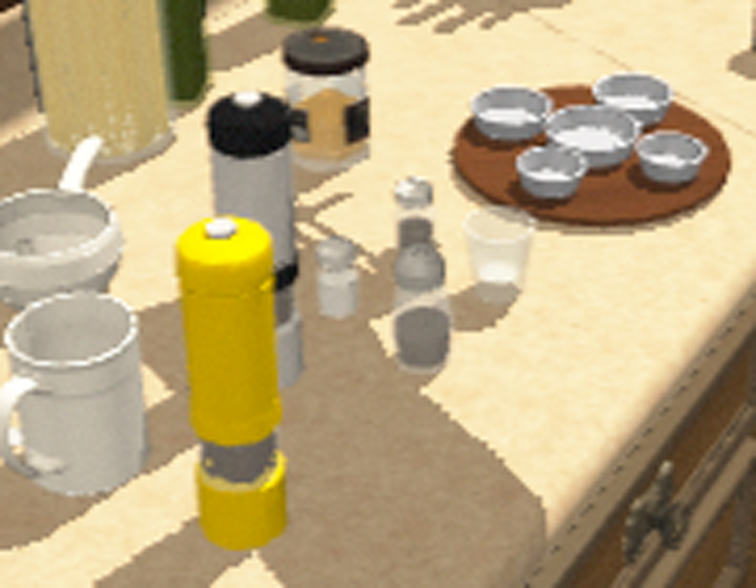

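Side view (whole-image pixels):
- **Mill:** the black-headed one at (254,150); the yellow one at (208,155) is the decoy.
- **Larger pepper:** (252,186), large and dark.
- **Larger salt:** (347,258), large and white.
- **Small salt:** (276,180), white, behind the tumbler at (274,198).
- **Small pepper:** (298,192), dark, on the worktop. The shaker at (489,186) is on the log, so it is not meant.

The crops confirm these. Next I'll triangulate.

```bash
cat > h.py <<'E'
import numpy as np,cv2
def load(n):
    z=np.load(n+".npz");return z
def ray(T,K,u,v):
    C=np.linalg.inv(T);d=C[:3,:3]@np.array([(u-K[2])/K[0],(v-K[3])/K[1],1]);return C[:3,3],d
def onz(T,K,u,v,z):
    o,d=ray(T,K,u,v);return o+d*(z-o[2])/d[2]
def tri(rs):
    A=0;b=0
    for o,d in rs:
        d=d/np.linalg.norm(d);P=np.eye(3)-np.outer(d,d);A=A+P;b=b+P@o
    x=np.linalg.solve(A,b);return x,[np.linalg.norm((np.eye(3)-np.outer(d,d)/(d@d))@(x-o)) for o,d in rs]
E
python3 - <<'E'
from h import *
S=load("side0");C=load("scene0")
s=lambda u,v:ray(S["T"],S["K"],185+u/3.4,115+v/3.4)
c=lambda u,v:ray(C["T"],C["K"],195+u/4.2,165+v/4.2)
m=dict(mill=((233,40),(247,98)),lp=((226,200),(420,247)),ss=((308,205),(336,240)),sp=((384,233),(413,182)),tumb=((303,255),(500,220)),jar=((559,165),(326,45)),
 cup0=((518,340),(594,131)),mA=((572,306),(632,92)),mB=((596,368),(512,106)),nA=((450,317),(670,150)),nB=((462,373),(551,164)))
# two matchings of cups printed by residual
for k,(a,b) in m.items():
    x,r=tri([s(*a),c(*b)]);print(k,np.round(x*1000),np.round(np.array(r)*1000,1))
side=[(572,306),(596,368),(450,317),(462,373)];sc=[(632,92),(512,106),(670,150),(551,164)]
for a in side:
    for b in sc:
        x,r=tri([s(*a),c(*b)])
        if r[0]<.006: print("cup",a,b,np.round(x*1000),np.round(r[0]*1000,1))
print("ls top",onz(S["T"],S["K"],185+551/3.4,115+428/3.4,.09),"base",onz(S["T"],S["K"],185+552/3.4,115+545/3.4,0))
# depth clouds: compact clusters by height
for n,z in (("side",S),("scene",C)):
    d=z["d"];K=z["K"];v,u=np.nonzero(d);w=d[v,u]
    P=np.linalg.inv(z["T"])@np.vstack([(u-K[2])/K[0]*w,(v-K[3])/K[1]*w,w,np.ones_like(w)]);P=P[:3].T
    k=(P[:,2]>.006)&(P[:,2]<.3)&(P[:,0]>.25)&(P[:,0]<.95)&(abs(P[:,1])<.5)
    np.save(n+"cloud.npy",P[k])
    q=P[k];g=np.zeros((100,70),np.uint8);g[((q[:,1]+.5)*100).astype(int).clip(0,99),((q[:,0]-.25)*100).astype(int).clip(0,69)]=255
    N,L,st,ce=cv2.connectedComponentsWithStats(g)
    for i in range(1,N):
        kk=L[((q[:,1]+.5)*100).astype(int).clip(0,99),((q[:,0]-.25)*100).astype(int).clip(0,69)]==i
        if kk.sum()>30: print(n,kk.sum(),np.round(q[kk].min(0)*1000),np.round(q[kk].max(0)*1000))
E
```

```text
mill [457. 307. 200.] [2.1 2.1]
lp [392. 222.  84.] [0.9 0.9]
ss [476. 225.  55.] [0.6 0.6]
sp [498. 130.  54.] [0.1 0.1]
tumb [412. 127.  58.] [0.7 0.7]
jar [656.  78.  95.] [0.9 0.9]
cup0 [493. -66.  27.] [2.6 2.6]
mA [ 502. -112.   59.] [17.4 17.4]
mB [582. -75.  -6.] [16.9 16.9]
nA [420. -61.  55.] [17.2 17.2]
nB [484. -19.  -1.] [17.1 17.1]
cup (572, 306) (512, 106) [567. -47.  28.] 1.4
cup (596, 368) (632, 92) [ 514. -139.   28.] 1.0
cup (450, 317) (551, 164) [477.   2.  28.] 0.5
cup (462, 373) (670, 150) [426. -83.  29.] 1.2
ls top [ 0.36518709 -0.26406629  0.09      ] base [ 0.3640004  -0.26804165  0.        ]
side 6572 [ 691. -499.    6.] [ 885. -294.  300.]
side 2985 [ 879. -500.    6.] [ 950. -391.  300.]
side 863 [ 478. -380.    6.] [ 539. -322.   74.]
side 64 [ 900. -340.    9.] [ 917. -314.   91.]
side 580 [ 344. -288.    6.] [ 385. -253.   89.]
side 2641 [ 838. -289.    6.] [939. -62. 300.]
side 3287 [ 379. -182.    6.] [619.  46. 300.]
side 3294 [894. -10.   6.] [950. 226. 300.]
side 751 [621.  39.   6.] [692. 111. 100.]
side 3208 [742.  65.   6.] [866. 241. 300.]
sid
[... 648 characters left out ...]
37. -361.    6.] [941. -35. 297.]
scene 2213 [ 378. -177.    6.] [614.  53. 300.]
scene 185 [936. -62.   6.] [950.  42. 293.]
scene 615 [619.  50.   6.] [690. 121. 100.]
scene 661 [787.  74.   6.] [834. 134. 299.]
scene 302 [385. 106.   6.] [436. 158.  60.]
scene 140 [480. 123.   7.] [506. 151.  58.]
scene 2812 [734. 151.   6.] [840. 261. 300.]
scene 379 [365. 209.   7.] [403. 250.  91.]
scene 168 [458. 218.   6.] [486. 245.  58.]
scene 6708 [799. 208.   6.] [908. 500. 294.]
scene 882 [583. 258.   6.] [720. 413.  66.]
scene 797 [424. 289.   7.] [476. 341. 210.]
scene 1609 [315. 395.   6.] [369. 445. 209.]
scene 1313 [417. 413.   6.] [498. 499. 102.]
scene 70 [525. 479.   6.] [616. 500.  16.]
```

```bash
cat >> h.py <<'E'
def snap(n,tag):
    from station import ctrl,cams
    i=cams.camera_info(n);p,d=cams.camera(n);T=i["world_to_cam"];K=np.array([i["fx"],i["fy"],i["cx"],i["cy"]])
    cv2.imwrite(f"pics/{tag}.png",p);np.savez(tag+".npz",p=p,d=d,T=T,K=K);return p,d,T,K
def cloud(d,T,K):
    v,u=np.nonzero(d);w=d[v,u]
    return (np.linalg.inv(T)@np.vstack([(u-K[2])/K[0]*w,(v-K[3])/K[1]*w,w,np.ones_like(w)]))[:3].T
E
python3 - <<'E'
from h import *
p,d,T,K=snap("wrist","w0");P=cloud(d,T,K)
C=np.linalg.inv(T);print(np.round(C,3).tolist(),K)
print(np.round(P.min(0),3),np.round(P.max(0),3))
E
```

```text
[[1.0, -0.001, -0.001, 0.55], [-0.001, -0.974, -0.226, 0.065], [-0.0, 0.226, -0.974, 0.385], [0.0, 0.0, 0.0, 1.0]] [276.23445516 276.23445516 317.35887119 202.31129936]
[-0.823 -0.621 -0.921] [0.954 0.624 0.344]
```

View pics/w0.png

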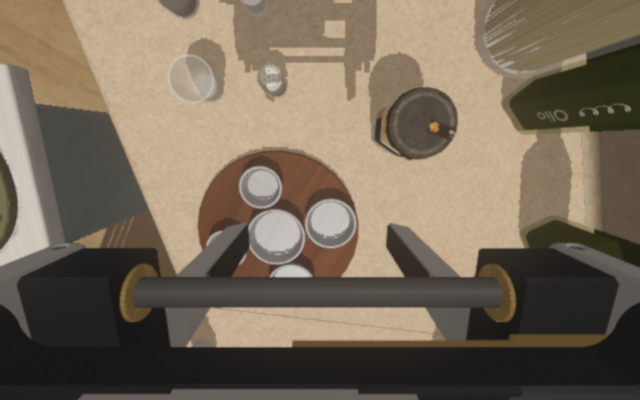

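Wrist view: the image top is +y. The tumbler is at (193,78), small pepper at (271,78), the jar at (421,123), the stand at (277,220) and the mill cup at (276,237). I'll move over the condiment group to measure it.

Careful with the scale: shifts go in shares of 0.4 m and turns go in shares of 2 rad. That gives: 150 mm / 400 = 0.375, 120 mm / 400 = 0.3.

Emit:
arm_command(plan=[[[0.1, -0.0625, -0.0625, 0, 0, 0, -0.4], [0.2, -0.125, -0.125, 0, 0, 0, -0.4], [0.3, -0.1875, -0.1875, 0, 0, 0, -0.4], [0.375, -0.25, -0.25, 0, 0, 0, -0.4], [0.375, -0.25, -0.25, 0, 0, 0, -0.4], [0.375, -0.25, -0.25, 0, 0, 0, -0.4]]])

```text
time_s: 0.75
ee_pos: [0.4498, 0.1507, 0.2703]
eef_rot: [3.14, -0.0, 1.573]
force: [0.2, 0.0, -0.8]
grip_width: 0.0661
grip_force: 0.0
```

Run:
```python
from h import *
from station import ctrl
o=ctrl.get_obs();print(o["ee_pos"],o["eef_rot"],o["grip_width"])
p,d,T,K=snap("wrist","w1");P=cloud(d,T,K)
def top(n,x,y,z,r,R=.04):
    k=(np.hypot(P[:,0]-x,P[:,1]-y)<R)&(P[:,2]>z-.012)&(P[:,2]<z+.01);q=P[k]
    if len(q)<8: print(n,len(q));return
    (c,rr)=cv2.minEnclosingCircle((q[:,:2]*1000).astype(np.float32));print(n,len(q),np.round(c,1),round(rr,1),np.round(q.mean(0)*1000,1),q[:,2].max())
top("lp",.390,.225,.09,17);top("ss",.475,.225,.057,15,.03);top("sp",.497,.131,.057,15,.03);top("mill",.455,.308,.209,27,.05);top("tumb",.412,.129,.058,25)
```

```text
[0.44979521 0.1506568  0.27029561] [ 3.14016382e+00 -2.32281040e-04  1.57274516e+00] 0.0660976771311421
lp 449 [388.8 226.4] 16.8 [389.8 226.4  85.5] 0.09104115792480993
ss 284 [473.9 226.3] 14.4 [474.  226.6  55.5] 0.05882589064533472
sp 256 [495.7 131.9] 14.2 [495.2 132.7  55.2] 0.05897227626840701
mill 2519 [453.7 310.4] 25.7 [453.6 309.3 203.1] 0.2108129384855621
tumb 272 [409.8 129. ] 25.6 [407.9 125.1  55.1] 0.05971650111129201
```

View pics/w1.png

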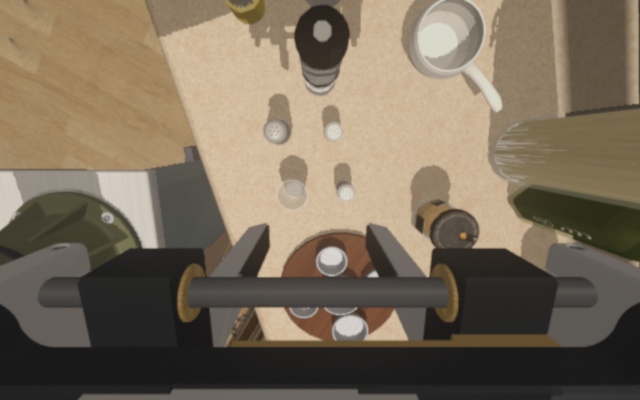

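Wrist view from above the group: the mill head is at (322,38), large pepper at (277,130), small salt at (332,130), small pepper at (345,192), the tumbler at (293,193) and the mug at (450,38). Tops are located to about 1 mm. Now I'll fit the stand from the wrist clouds.

Run:
```python
from h import *
from scipy.optimize import least_squares
cups=np.array([[0,0],[54,54],[54,-54],[-50,50],[-50,-50]])/1e3;R=np.array([36.5,31.5,31.5,25,25])/1e3+.00125
def fit(names,z0=.027):
    Q=[]
    for n in names:
        z=load(n);P=cloud(z["d"],z["T"],z["K"]);k=(abs(P[:,2]-.031)<.0035)&(np.hypot(P[:,0]-.495,P[:,1]+.067)<.12);Q.append(P[k])
    Q=np.vstack(Q)
    def f(p):
        c,s=np.cos(p[2]),np.sin(p[2]);W=cups@np.array([[c,s],[-s,c]])+p[:2]
        D=np.linalg.norm(Q[:,None,:2]-W,axis=2)-R;return D[np.arange(len(Q)),abs(D).argmin(1)]
    r=least_squares(f,[.495,-.067,-.53],loss="soft_l1",f_scale=.002);p=r.x
    c,s=np.cos(p[2]),np.sin(p[2]);W=cups@np.array([[c,s],[-s,c]])+p[:2]
    print(names,len(Q),np.median(abs(f(p)))*1e3,np.round(p,4),np.round(W*1e3,1).tolist())
fit(["w0"]);fit(["w1"]);fit(["w0","w1"]);fit(["side0"]);fit(["scene0"])
```

```text
['w0'] 1520 0.8831231471825053 [ 0.4933 -0.0644 -0.5318] [[493.3, -64.4], [567.2, -45.2], [512.4, -138.3], [475.5, 4.1], [424.8, -82.1]]
['w1'] 558 0.787758853019219 [ 0.4929 -0.064  -0.5349] [[492.9, -64.0], [566.9, -45.1], [511.8, -138.0], [475.3, 4.5], [424.4, -81.5]]
['w0', 'w1'] 2078 0.8583407566751123 [ 0.4931 -0.0642 -0.5338] [[493.1, -64.2], [567.1, -45.2], [512.2, -138.2], [475.5, 4.2], [424.7, -81.8]]
['side0'] 374 1.1420660788092964 [ 0.4941 -0.0666 -0.5358] [[494.1, -66.6], [568.1, -47.8], [513.0, -140.6], [476.7, 1.9], [425.6, -84.1]]
['scene0'] 247 1.1159275876885393 [ 0.4932 -0.0619 -0.5297] [[493.2, -61.9], [567.1, -42.6], [512.5, -135.8], [475.3, 6.5], [424.8, -79.8]]
```

To row units: 250 mm / 400 = 0.625, 232 mm / 400 = 0.58.

Emit:
arm_command(plan=[[[-0.025, 0.0625, 0.075, 0, 0, 0, -0.4], [-0.045, 0.1125, 0.175, 0, 0, 0, -0.4], [-0.0463, 0.1138, 0.2875, 0, 0, 0, -0.4], [-0.0463, 0.1138, 0.4, 0, 0, 0, -0.4], [-0.0463, 0.1138, 0.5, 0, 0, 0, -0.4], [-0.0463, 0.1138, 0.58, 0, 0, 0, -0.4], [-0.0463, 0.1138, 0.625, 0, 0, 0, -0.4], [-0.0463, 0.1138, 0.625, 0, 0, 0, -0.4], [-0.0463, 0.1138, 0.625, 0, 0, 0, 1], [-0.0463, 0.1138, 0.625, 0, 0, 0, 1], [-0.0463, 0.1138, 0.625, 0, 0, 0, 1], [-0.0463, 0.1138, 0.625, 0, 0, 0, 1]]], squeeze=20)

```text
time_s: 2.0
ee_pos: [0.4959, 0.1315, 0.0205]
eef_rot: [3.14, -0.0, 1.571]
force: [-0.1, 0.3, -0.5]
grip_width: 0.0374
grip_force: 0.0
```

To row units: -128 mm / 400 = -0.32, -127 mm / 400 = -0.3175.

Emit:
arm_command(plan=[[[0, 0, 0, 0, 0, 0, 1], [0, 0, 0, 0, 0, 0, 1], [0, 0, 0, 0, 0, 0, 1], [0, 0, -0.0375, 0, 0, 0, 1], [0, 0, -0.1, 0, 0, 0, 1], [-0.05, -0.0075, -0.15, 0, 0, 0, 1], [-0.125, -0.02, -0.1625, 0, 0, 0, 1], [-0.2, -0.0325, -0.1625, 0, 0, 0, 1], [-0.27, -0.045, -0.1625, 0, 0, 0, 1], [-0.3175, -0.05, -0.15, 0, 0, 0, 1], [-0.32, -0.05, -0.15, 0, 0, 0, 1], [-0.32, -0.05, -0.15, 0, 0, 0, 1]]])

```text
time_s: 3.2
ee_pos: [0.4754, 0.0036, 0.0797]
eef_rot: [-3.141, -0.0, 1.57]
force: [0.7, 0.4, -1.1]
grip_width: 0.0269
grip_force: 20.0
```

Run:
```python
from h import *
p,d,T,K=snap("side","s1");q,*_=snap("wrist","w2")
a=cv2.resize(p[140:290,240:400],None,fx=3,fy=3);b=cv2.resize(q,None,fx=.5,fy=.5)
c=np.zeros((450,800,3),np.uint8);c[:450,:480]=a;c[:200,480:]=b;cv2.imwrite("pics/c2.png",c)
```

```text
(no output)
```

View pics/c2.png

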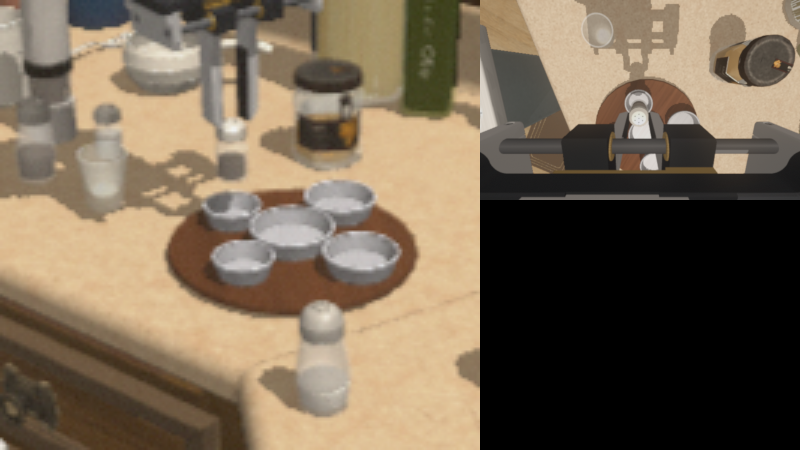

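Run:
```python
from h import *
for n in("s1","w2"):
    z=load(n);P=cloud(z["d"],z["T"],z["K"])
    if n=="s1":
        d=z["d"]
        for v in range(168,206,3): 
            u=317;o,r=ray(z["T"],z["K"],u,v);print(v,np.round((o+r*d[v,u])*1e3).tolist(),z["p"][v,u].tolist())
    else:
        k=(np.hypot(P[:,0]-.4755,P[:,1]-.004)<.03)&(P[:,2]>.05);q=P[k];print(len(q),np.histogram(q[:,2],np.arange(.05,.2,.01)))
```

```text
168 [697.0, 306.0, -2.0] [133, 172, 203]
171 [678.0, 279.0, -0.0] [148, 188, 222]
174 [659.0, 254.0, 2.0] [147, 189, 221]
177 [646.0, 236.0, 0.0] [145, 188, 221]
180 [477.0, 0.0, 116.0] [192, 210, 220]
183 [472.0, -5.0, 110.0] [241, 243, 242]
186 [471.0, -7.0, 102.0] [154, 170, 180]
189 [471.0, -6.0, 93.0] [178, 210, 228]
192 [468.0, -10.0, 86.0] [93, 105, 116]
195 [468.0, -10.0, 77.0] [96, 105, 117]
198 [470.0, -7.0, 66.0] [97, 106, 114]
201 [534.0, 83.0, 2.0] [150, 189, 219]
204 [493.0, 26.0, 27.0] [133, 143, 152]
17649 (array([   0,   55,   78,   96,  222,  100, 1294,  210,  278,  348,  395,
        468,  456,  397,  143]), array([0.05, 0.06, 0.07, 0.08, 0.09, 0.1 , 0.11, 0.12, 0.13, 0.14, 0.15,
       0.16, 0.17, 0.18, 0.19, 0.2 ]))
```

The shaker is upright in the grip with its base at z≈60 mm, centred over the narrow cup at crop (231,210). I'll lower it.

To row units: 43 mm / 400 = 0.1075, 42 mm / 400 = 0.105.

Emit:
arm_command(plan=[[[0.0013, 0, 0.0375, 0, 0, 0, 1], [0.0013, 0, 0.07, 0, 0, 0, 1], [0.0013, 0, 0.09, 0, 0, 0, 1], [0.0013, 0, 0.1, 0, 0, 0, 1], [0.0013, 0, 0.105, 0, 0, 0, 1], [0.0013, 0, 0.1075, 0, 0, 0, 1], [0.0013, 0, 0.1075, 0, 0, 0, 1], [0.0013, 0, 0.1075, 0, 0, 0, 1]]])

```text
time_s: 4.1
ee_pos: [0.4757, 0.004, 0.0371]
eef_rot: [3.141, 0.0, 1.571]
force: [0.2, 0.5, -0.6]
grip_width: 0.0271
grip_force: 20.0
```

To row units: 2 mm / 400 = 0.005, 1.4 mm / 400 = 0.0035.

Emit:
arm_command(plan=[[[0, 0, 0.0018, 0, 0, 0, 1], [0, 0, 0.0035, 0, 0, 0, 1], [0, 0, 0.005, 0, 0, 0, 1], [0, 0, 0.005, 0, 0, 0, 1]]])

```text
time_s: 4.5
ee_pos: [0.4757, 0.004, 0.0351]
eef_rot: [3.141, 0.0, 1.571]
force: [-0.3, 0.4, 4.0]
grip_width: 0.0265
grip_force: 20.0
```

To row units: 222 mm / 400 = 0.555, 100 mm / 400 = 0.25.

Emit:
arm_command(plan=[[[0, 0, 0, 0, 0, 0, 0.1], [0, 0, 0, 0, 0, 0, 0], [0, 0, 0, 0, 0, 0, -0.1], [0, 0, -0.03, 0, 0, 0, -0.1], [0, 0, -0.1125, 0, 0, 0, -0.1], [0.025, 0, -0.225, 0, 0, 0, -0.1], [0.125, 0, -0.2375, 0, 0, 0, -0.1], [0.25, 0, -0.2375, 0, 0, 0, -0.15], [0.375, 0, -0.2375, 0, 0, 0, -0.2], [0.4875, -0.0025, -0.2375, 0, 0, 0, -0.2], [0.555, -0.0038, -0.225, 0, 0, 0, -0.2], [0.555, -0.0038, -0.225, 0, 0, 0, -0.2]]])

```text
time_s: 5.7
ee_pos: [0.4733, 0.2287, 0.1249]
eef_rot: [-3.141, -0.0, 1.574]
force: [-0.2, -0.5, -0.8]
grip_width: 0.0565
grip_force: 0.0
```

```bash
cat > chk.py <<'E'
from h import *
import sys
# top-cap check: args tag cam x y z
def top(P,n,x,y,z,R=.025):
    k=(np.hypot(P[:,0]-x,P[:,1]-y)<R)&(P[:,2]>z-.012)&(P[:,2]<z+.012);q=P[k]
    if len(q)<8: print(n,len(q));return
    (c,rr)=cv2.minEnclosingCircle((q[:,:2]*1000).astype(np.float32));print(n,len(q),np.round(c,1),round(rr,1),np.round(q.mean(0)*1000,1),q[:,2].max())
E
python3 - <<'E'
from chk import *
for n,t in(("side","s3"),("wrist","w3")):
    p,d,T,K=snap(n,t);P=cloud(d,T,K);top(P,"sp",.4757,.004,.072);top(P,"ss",.474,.2265,.057)
E
```

```text
sp 55 [475.7  -0.7] 13.3 [474.1  -2.1  67. ] 0.07125925968955982
ss 44 [475.4 222.9] 14.1 [473.9 219.4  52. ] 0.058266320262738036
sp 0
ss 576 [474.3 227.1] 14.4 [474.3 228.4  55.1] 0.05926150481769982
```

To row units: 104.5 mm / 400 = 0.2613, 95 mm / 400 = 0.2375.

Emit:
arm_command(plan=[[[0.0013, 0, 0.1, 0, 0, 0, -0.2], [0.0013, 0, 0.1875, 0, 0, 0, -0.2], [0.0013, 0, 0.2375, 0, 0, 0, -0.2], [0.0013, 0, 0.2613, 0, 0, 0, -0.2], [0.0013, 0, 0.2613, 0, 0, 0, -0.2], [0.0013, 0, 0.2613, 0, 0, 0, 1], [0.0013, 0, 0.2613, 0, 0, 0, 1], [0.0013, 0, 0.2613, 0, 0, 0, 1], [0.0013, 0, 0.2613, 0, 0, 0, 1], [0.0013, 0, 0.2613, 0, 0, 0, 1], [0.0013, 0, 0.2613, 0, 0, 0, 1], [0.0013, 0, 0.2613, 0, 0, 0, 1]]])

```text
time_s: 7.0
ee_pos: [0.4753, 0.2277, 0.0236]
eef_rot: [3.138, -0.002, 1.571]
force: [-9.3, 0.2, 41.4]
grip_width: 0.0038
grip_force: 19.4
```

Run:
```python
from h import *
p,*_=snap("side","s4");q,*_=snap("wrist","w4")
a=cv2.resize(p[120:240,220:340],None,fx=3.3,fy=3.3);b=cv2.resize(q[60:360,170:470],None,fx=1.32,fy=1.32)
cv2.imwrite("pics/c4.png",np.hstack([a,b]))
from station import ctrl
o=ctrl.get_obs();print(o["force"],o["moment"],o["grip_width"],o["grip_force"],o["ee_pos"])
```

```text
[-7.42256371e+00  1.07533392e-02  3.70867353e+01] [-0.07045266  1.51995621 -0.0316391 ] 0.0006938872423271269 17.471186185721308 [0.47605286 0.22784785 0.02417467]
```

View pics/c4.png

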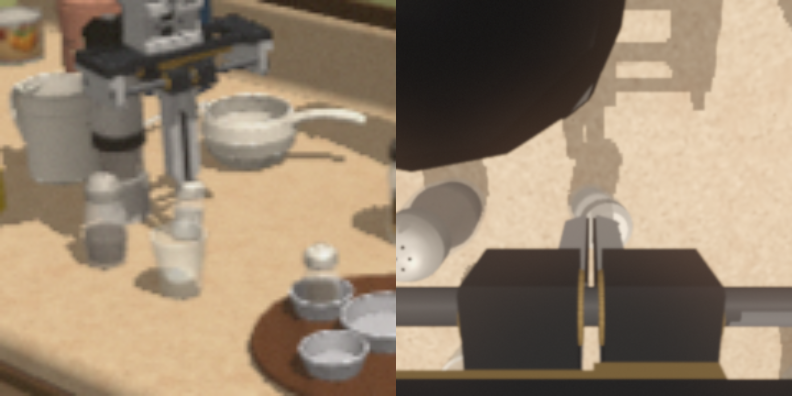

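Run:
```python
from h import *
z=load("s4");d=z["d"]
for u in (271,274,277,280):
  print(u,[np.round((lambda o,r:(o+r*d[v,u])*1e3)(*ray(z["T"],z["K"],u,v))).astype(int).tolist() for v in range(150,196,4)])
z=load("w4");P=cloud(z["d"],z["T"],z["K"])
k=(np.hypot(P[:,0]-.475,P[:,1]-.228)<.03)&(P[:,2]>.005)&(P[:,2]<.2)
q=P[k]
for lo in np.arange(.005,.12,.01):
  s=q[(q[:,2]>=lo)&(q[:,2]<lo+.01)]
  if len(s):print(round(lo,3),len(s),np.round(s.min(0)*1e3),np.round(s.max(0)*1e3))
```

```text
271 [[466, 224, 143], [462, 220, 132], [465, 226, 116], [463, 223, 104], [464, 227, 89], [465, 231, 74], [538, 363, -2], [518, 329, -1], [499, 298, 0], [484, 273, -1], [415, 151, 49], [392, 112, 57]]
274 [[471, 215, 144], [471, 217, 131], [472, 219, 117], [469, 216, 105], [469, 218, 91], [467, 216, 79], [466, 216, 65], [472, 229, 46], [467, 221, 36], [467, 222, 22], [425, 151, 46], [398, 105, 57]]
277 [[484, 219, 140], [483, 219, 127], [480, 214, 116], [482, 221, 100], [478, 215, 90], [482, 223, 73], [477, 217, 62], [475, 215, 50], [474, 215, 36], [474, 216, 22], [431, 144, 47], [407, 103, 56]]
280 [[695, 554, -2], [667, 509, 0], [649, 481, -4], [491, 217, 99], [491, 218, 86], [491, 220, 71], [492, 222, 57], [486, 214, 47], [485, 214, 34], [485, 215, 19], [435, 133, 50], [417, 104, 52]]
0.005 90 [461. 221.   5.] [485. 242.  15.]
0.015 98 [462. 224.  15.] [486. 243.  25.]
0.025 168 [464. 226.  25.] [493. 243.  35.]
0.035 142 [466. 229.  35.] [494. 242.  45.]
0.045 318 [470. 218.  45.] [498. 242.  55.]
0.055 327 [468. 217.  55.] [496. 241.  65.]
0.065 174 [463. 236.  65.] [488. 238.  75.]
0.075 218 [463. 236.  75.] [488. 238.  85.]
0.085 259 [463. 235.  85.] [488. 238.  95.]
0.095 298 [462. 235.  95.] [488. 238. 105.]
0.105 106 [472. 235. 105.] [479. 238. 115.]
0.115 120 [472. 229. 115.] [478. 238. 125.]
```

The closed fingertips sit on the cap at z≈60 mm while the TCP reads 24 mm, so the fingers end well above the reported TCP. I'll raise off and measure the true tip height.

To row units: -100 mm / 400 = -0.25, -80 mm / 400 = -0.2.

Emit:
arm_command(plan=[[[0, 0, -0.025, 0, 0, 0, 1], [0, 0, -0.1, 0, 0, 0, 1], [0, 0, -0.2, 0, 0, 0, 1], [0, 0, -0.25, 0, 0, 0, 0.5], [0, 0, -0.25, 0, 0, 0, 0.2], [0, 0, -0.25, 0, 0, 0, -0.1], [0, 0, -0.25, 0, 0, 0, -0.2], [0, 0, -0.25, 0, 0, 0, -0.2]]])

```text
time_s: 7.9
ee_pos: [0.4735, 0.2263, 0.1191]
eef_rot: [-3.14, 0.001, 1.571]
force: [-0.3, 0.5, 0.2]
grip_width: 0.037
grip_force: 0.0
```

Run:
```python
from chk import *
from station import ctrl
o=ctrl.get_obs();print(o["ee_pos"],o["eef_rot"],o["force"],o["grip_width"])
for n,t in(("side","s5"),("scene","c5"),("wrist","w5")):
    p,d,T,K=snap(n,t);P=cloud(d,T,K);top(P,"ss",.476,.2285,.057)
    e=o["ee_pos"]
    k=(abs(P[:,0]-e[0])<.07)&(abs(P[:,1]-e[1])<.02)&(P[:,2]>.075)&(P[:,2]<.26);q=P[k]
    print(n,len(q),[(int(lo*1000),int(((q[:,2]>=lo)&(q[:,2]<lo+.01)).sum())) for lo in np.arange(.075,.26,.01)])
# previous views at known TCP z
for t,e in(("side0",[.55,0,.169]),("scene0",[.55,0,.169]),("w0",[.55,0,.169]),("w1",[.45,.15,.27])):
    z=load(t);P=cloud(z["d"],z["T"],z["K"])
    k=(abs(P[:,0]-e[0])<.07)&(abs(P[:,1]-e[1])<.02)&(P[:,2]>e[2]-.06)&(P[:,2]<e[2]+.08);q=P[k];print(t,e[2],[(int(lo*1000),int(((q[:,2]>=lo)&(q[:,2]<lo+.01)).sum())) for lo in np.arange(e[2]-.06,e[2]+.08,.01)])
```

```text
[0.47349742 0.2263007  0.11910382] [-3.13975185e+00  7.17949794e-04  1.57078640e+00] [-0.31819579  0.50684083  0.1748463 ] 0.03703890436352014
ss 44 [477.4 223.9] 15.1 [474.5 220.6  52. ] 0.05759996221365615
side 403 [(75, 0), (84, 0), (94, 0), (104, 0), (114, 0), (124, 0), (134, 0), (144, 1), (154, 28), (164, 47), (174, 33), (184, 38), (194, 41), (204, 42), (214, 44), (224, 42), (234, 42), (244, 37), (254, 8)]
ss 63 [473.2 230. ] 14.8 [470.4 232.   52.6] 0.059296247553305426
scene 447 [(75, 0), (84, 0), (94, 0), (104, 0), (114, 0), (124, 0), (134, 0), (144, 0), (154, 37), (164, 45), (174, 51), (184, 52), (194, 57), (204, 50), (214, 51), (224, 40), (234, 40), (244, 15), (254, 9)]
ss 588 [474.6 228.2] 14.4 [474.8 229.4  55.3] 0.05899169596651832
wrist 4658 [(75, 54), (84, 0), (94, 0), (104, 0), (114, 0), (124, 0), (134, 0), (144, 0), (154, 183), (164, 308), (174, 370), (184, 441), (194, 515), (204, 590), (214, 618), (224, 401), (234, 328), (244, 536), (254, 314)]
side0 0.169 [(109, 0), (119, 0), (129, 0), (139, 0), (149, 0), (158, 0), (168, 0), (179, 0), (188, 0), (198, 13), (208, 45), (218, 48), (228, 48), (238, 54)]
scene0 0.169 [(109, 0), (119, 0), (129, 0), (139, 0), (149, 0), (158, 0), (168, 0), (179, 0), (188, 0), (198, 10), (208, 37), (218, 42), (228, 42), (238, 41)]
w0 0.169 [(109, 0), (119, 0), (129, 0), (139, 0), (149, 0), (158, 0), (168, 0), (179, 0), (188, 0), (198, 96), (208, 372), (218, 453), (228, 541), (238, 655)]
w1 0.27 [(210, 0), (220, 0), (230, 0), (240, 0), (250, 0), (260, 0), (270, 0), (280, 0), (290, 0), (300, 71), (310, 300), (320, 382), (330, 463), (340, 554), (350, 0)]
```

All cameras agree that the true fingertips are about 37 mm above the reported TCP, so I'll grasp 37 mm lower. The camera side of the wrist would come close to the mill at small salt, so I'll tilt the tool 0.28 rad about the closing axis, away from the mill.

To row units: 133.5 mm / 400 = 0.3338, 122 mm / 400 = 0.305, 0.28 rad / 2 = 0.14.

Emit:
arm_command(plan=[[[0.015, 0.0013, 0, 0, 0.065, 0, -0.2], [0.0325, 0.0013, 0.025, 0, 0.13, 0, -0.2], [0.0425, 0.0013, 0.0875, 0, 0.14, 0, -0.2], [0.0425, 0.0013, 0.175, 0, 0.14, 0, -0.2], [0.0425, 0.0013, 0.25, 0, 0.14, 0, -0.2], [0.0425, 0.0013, 0.305, 0, 0.14, 0, -0.2], [0.0425, 0.0013, 0.3338, 0, 0.14, 0, -0.2], [0.0425, 0.0013, 0.3338, 0, 0.14, 0, -0.2]]])

```text
time_s: 8.85
ee_pos: [0.4738, 0.2433, -0.0144]
eef_rot: [-3.139, -0.279, 1.57]
force: [-0.6, 1.2, 0.5]
grip_width: 0.0564
grip_force: 0.0
```

To row units: -1 mm / 400 = -0.0025, 0.3 mm / 400 = 0.0008.

Emit:
arm_command(plan=[[[0.0008, 0, -0.0025, 0, 0, 0, -0.2], [0.0008, 0, -0.0025, 0, 0, 0, 1], [0.0008, 0, -0.0025, 0, 0, 0, 1], [0.0008, 0, -0.0025, 0, 0, 0, 1], [0.0008, 0, -0.0025, 0, 0, 0, 1], [0.0008, 0, -0.0025, 0, 0, 0, 1], [0.0008, 0, -0.0025, 0, 0, 0, 1]]], squeeze=20)

```text
time_s: 9.55
ee_pos: [0.4748, 0.2436, -0.0118]
eef_rot: [3.141, -0.28, 1.571]
force: [-0.9, -0.3, 5.6]
grip_width: 0.0294
grip_force: 20.0
```

Emit:
arm_command(plan=[[[0.0138, 0, -0.048, 0, 0, 0, 1], [0.038, 0, -0.1325, 0, 0, 0, 1], [0.062, 0, -0.2163, 0, 0, 0, 1], [-0.058, -0.02, -0.2508, 0, 0, 0, 1], [-0.1663, -0.0375, -0.2818, 0, 0, 0, 1], [-0.2743, -0.055, -0.3128, 0, 0, 0, 1], [-0.3825, -0.075, -0.344, 0, 0, 0, 1], [-0.4905, -0.0925, -0.375, 0, 0, 0, 1], [-0.5988, -0.11, -0.406, 0, 0, 0, 1], [-0.6708, -0.1225, -0.4268, 0, 0, 0, 1], [-0.6828, -0.125, -0.4303, 0, 0, 0, 1], [-0.6828, -0.125, -0.4303, 0, 0, 0, 1]]])

```text
time_s: 10.75
ee_pos: [0.4243, -0.0669, 0.0775]
eef_rot: [-3.141, -0.28, 1.569]
force: [-0.2, -0.3, 0.2]
grip_width: 0.0289
grip_force: 20.0
```

Run:
```python
from chk import *
from station import ctrl
o=ctrl.get_obs();print(o["ee_pos"],o["eef_rot"],o["force"],o["grip_width"])
p,d,T,K=snap("side","s6");P=cloud(d,T,K)
k=(np.hypot(P[:,0]-.425,P[:,1]+.082)<.03)&(P[:,2]>.05)&(P[:,2]<.2);q=P[k]
for lo in np.arange(.05,.16,.01):
  s=q[(q[:,2]>=lo)&(q[:,2]<lo+.01)]
  if len(s):print(round(lo,3),len(s),np.round(s.min(0)*1e3),np.round(s.max(0)*1e3))
print("min",q[:,2].min())
cv2.imwrite("pics/c6.png",cv2.resize(p[100:270,240:440],None,fx=3,fy=3))
```

```text
[ 0.42430785 -0.06691049  0.0775169 ] [-3.14106094 -0.28023231  1.5689529 ] [-0.20560075 -0.26792471  0.20163374] 0.02885614035052937
0.08 4 [415. -99.  89.] [422. -92.  90.]
0.09 36 [ 409. -101.   90.] [434. -79. 100.]
0.1 45 [ 409. -100.  100.] [434. -79. 110.]
0.11 53 [ 401. -101.  110.] [453. -85. 120.]
0.12 69 [398. -99. 120.] [453. -73. 130.]
0.13 74 [398. -98. 130.] [453. -73. 140.]
0.14 81 [ 398. -100.  140.] [452. -76. 150.]
0.15 49 [ 398. -102.  150.] [451. -79. 160.]
min 0.08899574533790788
```

View pics/c6.png

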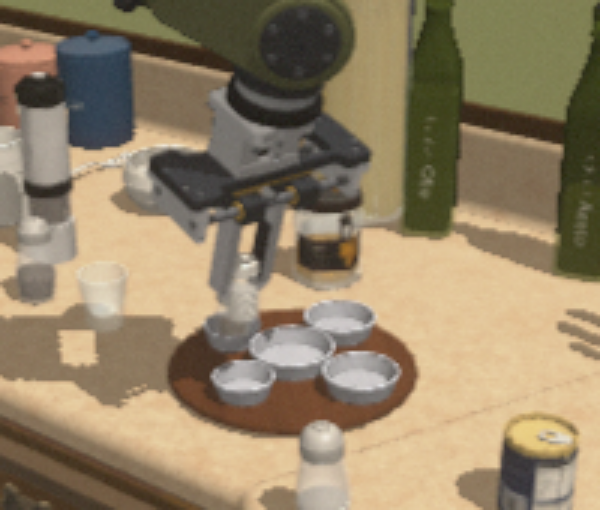

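To row units: 70.6 mm / 400 = 0.1765, 69.2 mm / 400 = 0.173.

Emit:
arm_command(plan=[[[-0.0208, 0.0013, 0.072, 0, 0, 0, 1], [-0.038, 0.0013, 0.1323, 0, 0, 0, 1], [-0.047, 0.0013, 0.1633, 0, 0, 0, 1], [-0.0498, 0.0013, 0.173, 0, 0, 0, 1], [-0.0508, 0.0013, 0.1765, 0, 0, 0, 1], [-0.0508, 0.0013, 0.1765, 0, 0, 0, 1], [-0.0508, 0.0013, 0.1765, 0, 0, 0, 1]]])

```text
time_s: 11.5
ee_pos: [0.4255, -0.0666, 0.005]
eef_rot: [3.14, -0.279, 1.571]
force: [-0.4, 0.7, -1.4]
grip_width: 0.029
grip_force: 20.0
```

Emit:
arm_command(plan=[[[-0.0008, 0, 0.0025, 0, 0, 0, 1], [-0.0013, 0, 0.0045, 0, 0, 0, 1], [-0.0018, 0, 0.006, 0, 0, 0, 1], [-0.0018, 0, 0.006, 0, 0, 0, 1]]])

```text
time_s: 11.9
ee_pos: [0.4254, -0.0667, 0.0029]
eef_rot: [3.141, -0.28, 1.571]
force: [-5.7, -0.6, 17.7]
grip_width: 0.029
grip_force: 20.0
```

To row units: -202.8 mm / 400 = -0.507, -197.9 mm / 400 = -0.4948, -0.28 rad / 2 = -0.14.

Emit:
arm_command(plan=[[[0.0005, 0, -0.0018, 0, 0, 0, 0.2], [0.0005, 0, -0.0018, 0, 0, 0, 0], [0.0005, 0, -0.0018, 0, 0, 0, -0.15], [0.0138, 0, -0.048, 0, 0, 0, -0.2], [0.0415, 0, -0.1443, 0, 0, 0, -0.2], [0.069, 0, -0.2403, 0, 0, 0, -0.5], [-0.0475, -0.0375, -0.3775, 0, -0.05, 0, -0.5], [-0.1625, -0.075, -0.4293, 0, -0.1, 0, -0.5], [-0.283, -0.1125, -0.4638, 0, -0.14, 0, -0.5], [-0.391, -0.1425, -0.4948, 0, -0.14, 0, -0.5], [-0.4343, -0.15, -0.507, 0, -0.14, 0, -0.5], [-0.4343, -0.15, -0.507, 0, -0.14, 0, -0.5]]])

```text
time_s: 13.1
ee_pos: [0.3638, -0.2928, 0.1485]
eef_rot: [-3.141, 0.001, 1.567]
force: [0.6, 0.3, 0.5]
grip_width: 0.0704
grip_force: 0.0
```

Run:
```python
from chk import *
from station import ctrl
o=ctrl.get_obs();print(o["ee_pos"],o["eef_rot"],o["force"],o["grip_width"])
for n,t in(("side","s7"),("wrist","w7")):
    p,d,T,K=snap(n,t);P=cloud(d,T,K);top(P,"sp",.4757,.004,.072);top(P,"ss",.425,-.082,.072);top(P,"ls",.365,-.267,.09)
```

```text
[ 0.36381827 -0.29281173  0.14854545] [-3.14148622e+00  5.21894508e-04  1.56701316e+00] [0.64574397 0.34038297 0.5365985 ] 0.07037818450183482
sp 56 [475.   -1.1] 13.6 [473.9  -3.   67.1] 0.07216731120186148
ss 71 [424.3 -86.4] 14.4 [422.7 -89.2  67.4] 0.07277311708643752
ls 107 [ 363.8 -266.6] 16.4 [ 361.6 -268.7   84.1] 0.08990584785385647
sp 0
ss 37 [425.2 -96.2] 6.9 [424.8 -97.3  62. ] 0.06515794689465737
ls 835 [ 363.9 -263.4] 17.1 [ 364.1 -262.2   85.6] 0.09118965418008335
```

To row units: 158 mm / 400 = 0.395, 26.5 mm / 400 = 0.0663.

Emit:
arm_command(plan=[[[0.0325, -0.0013, 0.025, 0, 0, 0, -0.5], [0.065, -0.0025, 0.075, 0, 0, 0, -0.5], [0.0663, -0.0025, 0.1625, 0, 0, 0, -0.5], [0.0663, -0.0025, 0.25, 0, 0, 0, -0.5], [0.0663, -0.0025, 0.325, 0, 0, 0, -0.5], [0.0663, -0.0025, 0.375, 0, 0, 0, -0.5], [0.0663, -0.0025, 0.395, 0, 0, 0, -0.5], [0.0663, -0.0025, 0.395, 0, 0, 0, -0.5]]])

```text
time_s: 14.0
ee_pos: [0.3639, -0.262, -0.0098]
eef_rot: [-3.14, -0.001, 1.572]
force: [0.0, 0.6, -1.2]
grip_width: 0.0705
grip_force: 0.0
```

To row units: -1.2 mm / 400 = -0.003.

Emit:
arm_command(plan=[[[-0.003, 0, 0, 0, 0, 0, 0.3], [-0.003, 0, 0, 0, 0, 0, 1], [-0.003, 0, 0, 0, 0, 0, 1], [-0.003, 0, 0, 0, 0, 0, 1], [-0.003, 0, 0, 0, 0, 0, 1], [-0.003, 0, 0, 0, 0, 0, 1], [-0.003, 0, 0, 0, 0, 0, 1]]], squeeze=25)

```text
time_s: 14.7
ee_pos: [0.3643, -0.2645, -0.0088]
eef_rot: [3.141, 0.001, 1.571]
force: [0.5, 1.0, 6.5]
grip_width: 0.0414
grip_force: 25.0
```

To row units: 148 mm / 400 = 0.37, 100 mm / 400 = 0.25.

Emit:
arm_command(plan=[[[0, 0, -0.0375, 0, 0, 0, 1], [0, 0, -0.1125, 0, 0, 0, 1], [0.0125, 0.0125, -0.1875, 0, 0, 0, 1], [0.0625, 0.075, -0.2125, 0, 0, 0, 1], [0.125, 0.15, -0.2125, 0, 0, 0, 1], [0.1875, 0.225, -0.2125, 0, 0, 0, 1], [0.25, 0.295, -0.2125, 0, 0, 0, 1], [0.3, 0.35, -0.2, 0, 0, 0, 1], [0.315, 0.37, -0.1875, 0, 0, 0, 1], [0.315, 0.37, -0.1875, 0, 0, 0, 1], [0.315, 0.37, -0.1875, 0, 0, 0, 1]]])

```text
time_s: 15.8
ee_pos: [0.5112, -0.1388, 0.0654]
eef_rot: [-3.141, -0.0, 1.571]
force: [-0.1, 0.5, -0.8]
grip_width: 0.0415
grip_force: 25.0
```

Run:
```python
from chk import *
from station import ctrl
o=ctrl.get_obs();print(o["ee_pos"],o["eef_rot"],o["force"],o["grip_width"])
p,d,T,K=snap("side","s8");P=cloud(d,T,K)
k=(np.hypot(P[:,0]-.512,P[:,1]+.138)<.04)&(P[:,2]>.04)&(P[:,2]<.2);q=P[k]
for lo in np.arange(.04,.17,.01):
  s=q[(q[:,2]>=lo)&(q[:,2]<lo+.01)]
  if len(s):print(round(lo,3),len(s),np.round(s.min(0)*1e3),np.round(s.max(0)*1e3))
```

```text
[ 0.51121036 -0.13875564  0.06543167] [-3.14065607e+00 -1.11906306e-04  1.57050163e+00] [-0.14811268  0.48415779 -0.75898521] 0.041491823123119845
0.07 23 [ 494. -160.   73.] [ 521. -132.   80.]
0.08 54 [ 493. -160.   80.] [ 526. -128.   90.]
0.09 47 [ 491. -162.   90.] [ 524. -131.  100.]
0.1 67 [ 482. -161.  100.] [ 545. -133.  110.]
0.11 87 [ 478. -161.  110.] [ 544. -132.  120.]
0.12 88 [ 477. -159.  120.] [ 545. -131.  130.]
0.13 87 [ 478. -158.  130.] [ 544. -130.  140.]
0.14 95 [ 477. -157.  140.] [ 547. -129.  150.]
0.15 108 [ 479. -156.  150.] [ 547. -129.  160.]
0.16 83 [ 478. -151.  160.] [ 546. -130.  170.]
```

To row units: 59 mm / 400 = 0.1475, 58.5 mm / 400 = 0.1463.

Emit:
arm_command(plan=[[[0.0008, 0.0018, 0.05, 0, 0, 0, 1], [0.0008, 0.0018, 0.095, 0, 0, 0, 1], [0.0008, 0.0018, 0.125, 0, 0, 0, 1], [0.0008, 0.0018, 0.1375, 0, 0, 0, 1], [0.0008, 0.0018, 0.1425, 0, 0, 0, 1], [0.0008, 0.0018, 0.145, 0, 0, 0, 1], [0.0008, 0.0018, 0.1463, 0, 0, 0, 1], [0.0008, 0.0018, 0.1475, 0, 0, 0, 1], [0.0008, 0.0018, 0.1475, 0, 0, 0, 1]]])

```text
time_s: 16.75
ee_pos: [0.5128, -0.1379, 0.0069]
eef_rot: [3.141, 0.0, 1.571]
force: [-0.0, 0.0, -0.1]
grip_width: 0.0415
grip_force: 25.0
```

To row units: 1.6 mm / 400 = 0.004, 1.2 mm / 400 = 0.003.

Emit:
arm_command(plan=[[[0, 0, 0.0015, 0, 0, 0, 1], [0, 0, 0.003, 0, 0, 0, 1], [0, 0, 0.004, 0, 0, 0, 1], [0, 0, 0.004, 0, 0, 0, 1]]])

```text
time_s: 17.15
ee_pos: [0.5129, -0.1379, 0.0061]
eef_rot: [3.141, 0.0, 1.571]
force: [-4.1, 1.4, 13.0]
grip_width: 0.0416
grip_force: 25.0
```

To row units: 220 mm / 400 = 0.55, -114 mm / 400 = -0.285.

Emit:
arm_command(plan=[[[0, 0, -0.0013, 0, 0, 0, 0], [0, 0, -0.0013, 0, 0, 0, -0.4], [0, 0, -0.0013, 0, 0, 0, -0.5], [0, 0, -0.0025, 0, 0, 0, -0.5], [0, 0, -0.0375, 0, 0, 0, -0.5], [0, 0, -0.125, 0, 0, 0, -0.5], [0.005, 0, -0.2375, 0, 0, 0, -0.5], [0.1, -0.035, -0.285, 0, 0, 0, -0.5], [0.2125, -0.0725, -0.285, 0, 0, 0, -0.5], [0.325, -0.11, -0.285, 0, 0, 0, -0.5], [0.4375, -0.1475, -0.285, 0, 0, 0, -0.5], [0.55, -0.185, -0.285, 0, 0, 0, -0.5]]])

```text
time_s: 18.35
ee_pos: [0.4379, 0.0836, 0.1202]
eef_rot: [3.14, -0.0, 1.57]
force: [0.5, 0.5, -0.8]
grip_width: 0.0708
grip_force: 0.0
```

To row units: 144 mm / 400 = 0.36, 130 mm / 400 = 0.325.

Emit:
arm_command(plan=[[[0.1125, -0.04, 0, 0, 0, 0, -0.5], [0.225, -0.08, 0, 0, 0, 0, -0.5], [0.325, -0.1125, 0, 0, 0, 0, -0.5], [0.36, -0.125, 0, 0, 0, 0, -0.5], [0.36, -0.125, 0, 0, 0, 0, -0.5], [0.36, -0.125, 0, 0, 0, 0, -0.5]]])

```text
time_s: 18.95
ee_pos: [0.3888, 0.2258, 0.1196]
eef_rot: [3.141, -0.0, 1.571]
force: [0.1, 0.4, 1.5]
grip_width: 0.0707
grip_force: 0.0
```

Run:
```python
from chk import *
from station import ctrl
o=ctrl.get_obs();print(o["ee_pos"],o["eef_rot"],o["force"],o["grip_width"])
for n,t in(("side","s9"),("wrist","w9")):
    p,d,T,K=snap(n,t);P=cloud(d,T,K);top(P,"ls",.512,-.138,.105);top(P,"lp",.389,.226,.09);top(P,"tumb",.41,.129,.058,.04);top(P,"mill",.454,.31,.206,.04)
```

```text
[0.38884239 0.22582919 0.11961678] [ 3.14106856e+00 -8.68756391e-05  1.57140305e+00] [0.12620001 0.38664329 1.4686444 ] 0.07073568813044322
ls 73 [ 510.2 -140.7] 15.4 [ 508.  -143.1   99.3] 0.10428744339526441
lp 48 [387.7 219. ] 15.8 [388.  219.5  83.7] 0.08995050960106632
tumb 124 [410.5 129.1] 28.5 [411.6 127.4  52.4] 0.05836262191079489
mill 68 [451.1 303.5] 24.2 [445.5 300.6 200.6] 0.20833460304511553
ls 0
lp 949 [388.6 226.8] 17.0 [388.6 228.6  85.5] 0.09115968711625289
tumb 218 [409.7 129.4] 25.5 [408.2 148.8  54.8] 0.05927494778409231
mill 10377 [453.  310.8] 26.6 [450.2 310.8 202.8] 0.21115704380340916
```

Emit:
arm_command(plan=[[[0.002, 0, 0.0875, 0, 0, 0, -0.5], [0.002, 0, 0.1875, 0, 0, 0, -0.5], [0.002, 0, 0.2625, 0, 0, 0, -0.5], [0.002, 0, 0.305, 0, 0, 0, -0.5], [0.002, 0, 0.3213, 0, 0, 0, -0.5], [0.002, 0, 0.3213, 0, 0, 0, -0.5], [0.002, 0, 0.3213, 0, 0, 0, 1], [0.002, 0, 0.3213, 0, 0, 0, 1], [0.002, 0, 0.3213, 0, 0, 0, 1], [0.002, 0, 0.3213, 0, 0, 0, 1], [0.002, 0, 0.3213, 0, 0, 0, 1], [0.002, 0, 0.3213, 0, 0, 0, 1]]], squeeze=25)

```text
time_s: 20.25
ee_pos: [0.3888, 0.2271, -0.009]
eef_rot: [3.141, -0.0, 1.571]
force: [-2.0, 0.4, 6.6]
grip_width: 0.0417
grip_force: 25.0
```

To row units: -272 mm / 400 = -0.68, 178 mm / 400 = 0.445.

Emit:
arm_command(plan=[[[0, 0, -0.0375, 0, 0, 0, 1], [0, 0, -0.1125, 0, 0, 0, 1], [-0.0125, 0.0075, -0.2, 0, 0, 0, 1], [-0.075, 0.05, -0.25, 0, 0, 0, 1], [-0.175, 0.115, -0.25, 0, 0, 0, 1], [-0.275, 0.18, -0.25, 0, 0, 0, 1], [-0.375, 0.245, -0.25, 0, 0, 0, 1], [-0.475, 0.31, -0.25, 0, 0, 0, 1], [-0.575, 0.375, -0.2375, 0, 0, 0, 1], [-0.65, 0.425, -0.2125, 0, 0, 0, 1], [-0.68, 0.445, -0.2, 0, 0, 0, 1], [-0.68, 0.445, -0.1875, 0, 0, 0, 1]]])

```text
time_s: 21.45
ee_pos: [0.5669, -0.0461, 0.0648]
eef_rot: [-3.141, -0.0, 1.569]
force: [0.2, 0.9, -1.7]
grip_width: 0.0415
grip_force: 25.0
```

To row units: 59 mm / 400 = 0.1475, 58 mm / 400 = 0.145.

Emit:
arm_command(plan=[[[0, 0, 0.025, 0, 0, 0, 1], [0, 0, 0.07, 0, 0, 0, 1], [0, 0, 0.105, 0, 0, 0, 1], [0, 0, 0.125, 0, 0, 0, 1], [0, 0, 0.1375, 0, 0, 0, 1], [0, 0, 0.1425, 0, 0, 0, 1], [0, 0, 0.145, 0, 0, 0, 1], [0, 0, 0.1475, 0, 0, 0, 1], [0, 0, 0.1475, 0, 0, 0, 1]]])

```text
time_s: 22.35
ee_pos: [0.5668, -0.0451, 0.0068]
eef_rot: [3.141, 0.0, 1.571]
force: [0.1, -0.4, -1.4]
grip_width: 0.0414
grip_force: 25.0
```

Emit:
arm_command(plan=[[[0, 0, 0.0015, 0, 0, 0, 1], [0, 0, 0.003, 0, 0, 0, 1], [0, 0, 0.004, 0, 0, 0, 1], [0, 0, 0.004, 0, 0, 0, 1]]])

```text
time_s: 22.75
ee_pos: [0.567, -0.0452, 0.006]
eef_rot: [3.141, 0.0, 1.571]
force: [-3.9, 0.5, 11.0]
grip_width: 0.0415
grip_force: 25.0
```

To row units: -194 mm / 400 = -0.485, 185 mm / 400 = 0.4625.

Emit:
arm_command(plan=[[[0, 0, -0.0013, 0, 0, 0, 0], [0, 0, -0.0013, 0, 0, 0, -0.4], [0, 0, -0.0013, 0, 0, 0, -0.5], [0, 0, -0.0025, 0, 0, 0, -0.5], [0, 0, -0.0375, 0, 0, 0, -0.5], [0, 0, -0.125, 0, 0, 0, -0.5], [0, 0, -0.2375, 0, 0, 0, -0.7], [0.0375, -0.0125, -0.35, 0, 0, 0, -0.8], [0.125, -0.04, -0.4375, 0, 0, 0, -0.8], [0.2375, -0.075, -0.485, 0, 0, 0, -0.8], [0.35, -0.1125, -0.485, 0, 0, 0, -0.8], [0.4625, -0.1475, -0.485, 0, 0, 0, -0.8]]])

```text
time_s: 23.95
ee_pos: [0.507, 0.1415, 0.2009]
eef_rot: [3.139, -0.001, 1.57]
force: [0.0, 0.0, 0.1]
grip_width: 0.0849
grip_force: 0.0
```

To row units: 171 mm / 400 = 0.4275, 160 mm / 400 = 0.4.

Emit:
arm_command(plan=[[[0.1125, -0.0375, 0, 0, 0, 0, -0.8], [0.225, -0.0725, 0, 0, 0, 0, -0.8], [0.3375, -0.11, 0, 0, 0, 0, -0.8], [0.4, -0.13, 0, 0, 0, 0, -0.8], [0.4275, -0.1363, 0, 0, 0, 0, -0.8], [0.4275, -0.1363, 0, 0, 0, 0, -0.8], [0.4275, -0.1363, 0, 0, 0, 0, -0.8]]])

```text
time_s: 24.65
ee_pos: [0.4536, 0.31, 0.1993]
eef_rot: [3.141, 0.0, 1.57]
force: [0.5, -1.2, -0.1]
grip_width: 0.0848
grip_force: 0.0
```

Run:
```python
from chk import *
from station import ctrl
o=ctrl.get_obs();print(o["ee_pos"],o["eef_rot"],o["force"],o["grip_width"])
for n,t in(("side","s10"),("wrist","w10")):
    p,d,T,K=snap(n,t);P=cloud(d,T,K);top(P,"ls",.512,-.138,.105);top(P,"lp",.567,-.045,.105);top(P,"ss",.425,-.082,.072);top(P,"sp",.4757,.004,.072);top(P,"mill",.454,.31,.206,.04)
cv2.imwrite("pics/w10h.png",cv2.resize(p,None,fx=.75,fy=.75))
```

```text
[0.4536291  0.30997316 0.19928499] [3.14128788e+00 7.95963439e-05 1.57023747e+00] [ 0.48016534 -1.15389824 -0.08137238] 0.08481643472791388
ls 76 [ 510.4 -140.9] 15.2 [ 508.5 -143.1   98.8] 0.10331705125479596
lp 58 [567.6 -49.1] 14.5 [565.3 -52.   98.6] 0.1033161887165287
ss 68 [424.9 -86.7] 14.0 [423.2 -88.9  67.6] 0.07245848693281631
sp 58 [475.4   0.7] 14.2 [474.   -2.9  66.8] 0.07170530976402234
mill 85 [452.2 304.2] 25.6 [450.4 298.7 200.5] 0.208418070656126
ls 0
lp 0
ss 0
sp 0
mill 3031 [453.6 311.2] 26.5 [453.5 313.7 202.7] 0.21129574893136052
```

View pics/w10h.png

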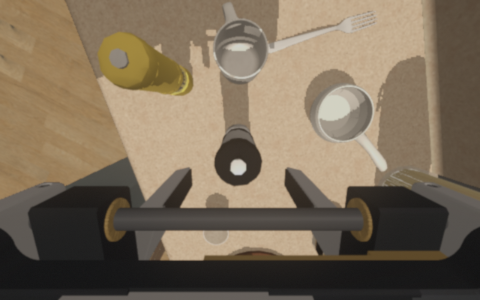

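The view shows the black mill head at (238,160), midway between the open fingers; the yellow one is off at upper left (130,60). The shakers' tops are at seated heights. I'll grasp the mill.

To row units: 71 mm / 400 = 0.1775, 66 mm / 400 = 0.165.

Emit:
arm_command(plan=[[[0.0025, 0, 0.0625, 0, 0, 0, -0.8], [0.0025, 0, 0.125, 0, 0, 0, -0.8], [0.0025, 0, 0.165, 0, 0, 0, -0.8], [0.0025, 0, 0.1775, 0, 0, 0, -0.8], [0.0025, 0, 0.1775, 0, 0, 0, -0.8], [0.0025, 0, 0.1775, 0, 0, 0, 1], [0.0025, 0, 0.1775, 0, 0, 0, 1], [0.0025, 0, 0.1775, 0, 0, 0, 1], [0.0025, 0, 0.1775, 0, 0, 0, 1], [0.0025, 0, 0.1775, 0, 0, 0, 1], [0.0025, 0, 0.1775, 0, 0, 0, 1], [0.0025, 0, 0.1775, 0, 0, 0, 1]]], squeeze=40)

```text
time_s: 25.95
ee_pos: [0.4533, 0.312, 0.1283]
eef_rot: [3.141, -0.0, 1.571]
force: [-0.5, -0.7, 3.4]
grip_width: 0.0529
grip_force: 40.0
```

To row units: -250 mm / 400 = -0.625, -215 mm / 400 = -0.5375.

Emit:
arm_command(plan=[[[0, 0, -0.03, 0, 0, 0, 1], [0, 0, -0.09, 0, 0, 0, 1], [0, 0, -0.175, 0, 0, 0, 1], [-0.0075, 0, -0.2575, 0, 0, 0, 1], [-0.0375, 0.005, -0.3075, 0, 0, 0, 1], [-0.1, 0.01, -0.32, 0, 0, 0, 1], [-0.1875, 0.02, -0.32, 0, 0, 0, 1], [-0.275, 0.03, -0.32, 0, 0, 0, 1], [-0.3625, 0.0375, -0.32, 0, 0, 0, 1], [-0.45, 0.0475, -0.32, 0, 0, 0, 1], [-0.5375, 0.0575, -0.32, 0, 0, 0, 1], [-0.625, 0.0675, -0.32, 0, 0, 0, 1]]])

```text
time_s: 27.15
ee_pos: [0.4798, 0.0605, 0.2563]
eef_rot: [-3.141, -0.0, 1.571]
force: [0.6, 0.1, -3.7]
grip_width: 0.0531
grip_force: 40.0
```

To row units: -125 mm / 400 = -0.3125, -118 mm / 400 = -0.295.

Emit:
arm_command(plan=[[[-0.0875, 0.01, 0, 0, 0, 0, 1], [-0.175, 0.02, 0, 0, 0, 0, 1], [-0.25, 0.0275, 0, 0, 0, 0, 1], [-0.295, 0.0313, 0, 0, 0, 0, 1], [-0.3125, 0.0318, 0, 0, 0, 0, 1], [-0.3125, 0.0318, 0, 0, 0, 0, 1], [-0.3125, 0.0318, 0, 0, 0, 0, 1], [-0.3125, 0.0318, 0, 0, 0, 0, 1]]])

```text
time_s: 27.95
ee_pos: [0.4929, -0.0622, 0.2561]
eef_rot: [3.142, -0.0, 1.572]
force: [-0.6, 0.8, -3.5]
grip_width: 0.0527
grip_force: 40.0
```

Run:
```python
from chk import *
from station import ctrl
o=ctrl.get_obs();print(o["ee_pos"],o["eef_rot"],o["force"],o["moment"],o["grip_width"])
pc=[]
for n,t in(("side","s11"),("scene","c11")):
    p,d,T,K=snap(n,t);P=cloud(d,T,K);pc.append(p)
    k=(np.hypot(P[:,0]-.493,P[:,1]+.064)<.04)&(P[:,2]>.112)&(P[:,2]<.31);q=P[k]
    for lo in (.115,.13,.15,.22,.25,.27):
        s=q[(q[:,2]>=lo)&(q[:,2]<lo+.015)]
        if len(s):print(n,lo,len(s),np.round(s.min(0)*1e3),np.round(s.max(0)*1e3))
    print(q[:,2].min())
a=cv2.resize(pc[0][90:280,250:430],(398,420));b=cv2.resize(pc[1][70:230,250:402],(399,420));cv2.imwrite("pics/c11.png",np.hstack([a,b]))
```

```text
[ 0.49285166 -0.06215216  0.25607298] [ 3.14157373e+00 -1.87697742e-04  1.57192592e+00] [-0.63656522  0.77226134 -3.51424041] [ 0.05974554 -0.003954   -0.02531933] 0.052715102128982075
side 0.115 18 [470. -90. 127.] [510. -50. 130.]
side 0.13 103 [468. -93. 130.] [512. -50. 145.]
side 0.15 104 [468. -93. 150.] [511. -52. 165.]
side 0.22 120 [465. -91. 220.] [516. -45. 235.]
side 0.25 116 [469. -92. 250.] [515. -47. 265.]
side 0.27 125 [469. -92. 270.] [516. -48. 285.]
0.12674786290218054
scene 0.115 6 [471. -50. 127.] [494. -35. 130.]
scene 0.13 67 [466. -78. 130.] [507. -32. 145.]
scene 0.15 67 [466. -75. 151.] [509. -34. 165.]
scene 0.22 68 [468. -73. 220.] [506. -33. 235.]
scene 0.25 74 [466. -80. 250.] [512. -33. 265.]
scene 0.27 79 [466. -72. 270.] [514. -30. 285.]
0.12744498465691223
```

View pics/c11.png

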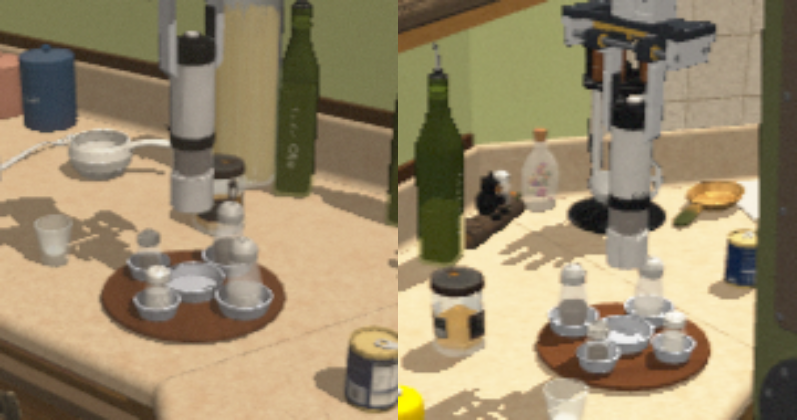

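The mill hangs vertical over the empty middle cup (side half at (195,280), scene half at (628,335)). All four shakers stand upright in their cups. I'll lower it.

To row units: 111 mm / 400 = 0.2775, -1.5 mm / 400 = -0.0038.

Emit:
arm_command(plan=[[[-0.0038, 0.0018, 0.0375, 0, 0, 0, 1], [-0.0038, 0.0018, 0.1, 0, 0, 0, 1], [-0.0038, 0.0018, 0.1625, 0, 0, 0, 1], [-0.0038, 0.0018, 0.2125, 0, 0, 0, 1], [-0.0038, 0.0018, 0.245, 0, 0, 0, 1], [-0.0038, 0.0018, 0.265, 0, 0, 0, 1], [-0.0038, 0.0018, 0.2738, 0, 0, 0, 1], [-0.0038, 0.0018, 0.2775, 0, 0, 0, 1], [-0.0038, 0.0018, 0.2775, 0, 0, 0, 1], [-0.0038, 0.0018, 0.2775, 0, 0, 0, 1]]])

```text
time_s: 29.05
ee_pos: [0.4939, -0.0646, 0.1456]
eef_rot: [3.141, 0.0, 1.571]
force: [1.3, 0.4, -3.1]
grip_width: 0.053
grip_force: 40.0
```

To row units: 1.8 mm / 400 = 0.0045, 1.2 mm / 400 = 0.003.

Emit:
arm_command(plan=[[[0, 0, 0.0015, 0, 0, 0, 1], [0, 0, 0.003, 0, 0, 0, 1], [0, 0, 0.0045, 0, 0, 0, 1], [0, 0, 0.0045, 0, 0, 0, 1]]])

```text
time_s: 29.45
ee_pos: [0.4937, -0.0646, 0.1433]
eef_rot: [3.141, 0.0, 1.571]
force: [-0.9, -0.7, -2.4]
grip_width: 0.0528
grip_force: 40.0
```

To row units: 0.8 mm / 400 = 0.002, 0.4 mm / 400 = 0.001.

Emit:
arm_command(plan=[[[0, 0, 0.001, 0, 0, 0, 1], [0, 0, 0.002, 0, 0, 0, 1], [0, 0, 0.002, 0, 0, 0, 1]]])

```text
time_s: 29.75
ee_pos: [0.4939, -0.0647, 0.1432]
eef_rot: [3.141, 0.0, 1.571]
force: [-2.0, -0.9, 6.8]
grip_width: 0.0531
grip_force: 40.0
```

Floor contact (about +10 N). Releasing and retreating upward.

To row units: -120 mm / 400 = -0.3, -95 mm / 400 = -0.2375.

Emit:
arm_command(plan=[[[0, 0, 0, 0, 0, 0, -0.4], [0, 0, 0, 0, 0, 0, -0.7], [0, 0, 0, 0, 0, 0, -0.8], [0, 0, 0, 0, 0, 0, -0.8], [0, 0, 0, 0, 0, 0, -0.8], [0, 0, -0.0375, 0, 0, 0, -0.8], [0, 0, -0.125, 0, 0, 0, -0.8], [0, 0, -0.2375, 0, 0, 0, -0.8], [0, 0, -0.3, 0, 0, 0, -0.8], [0, 0, -0.3, 0, 0, 0, -0.8]]])

```text
time_s: 30.75
ee_pos: [0.4947, -0.0648, 0.2659]
eef_rot: [3.136, 0.001, 1.571]
force: [1.0, -0.2, -0.7]
grip_width: 0.0845
grip_force: 0.0
```

Run:
```python
from chk import *
from station import ctrl
o=ctrl.get_obs();print(o["ee_pos"],o["force"],o["grip_width"])
pc=[]
for n,t in(("side","s12"),("scene","c12")):
    p,d,T,K=snap(n,t);P=cloud(d,T,K);pc.append(p)
    top(P,"ls",.512,-.138,.105);top(P,"lp",.567,-.045,.105);top(P,"ss",.425,-.082,.072);top(P,"sp",.4757,.004,.072);top(P,"mill",.493,-.064,.221,.04);top(P,"tumb",.41,.129,.058,.04)
a=cv2.resize(pc[0][90:280,250:430],(398,420));b=cv2.resize(pc[1][70:230,250:402],(399,420));cv2.imwrite("pics/c12.png",np.hstack([a,b]))
```

```text
[ 0.49470845 -0.06481389  0.26586695] [ 1.04124855 -0.19834394 -0.6891572 ] 0.08451980820199533
ls 72 [ 510.7 -140.1] 15.5 [ 508.9 -142.6   99. ] 0.10437038285273104
lp 56 [565.6 -50.7] 14.9 [565.3 -51.6  98.5] 0.10328933865415924
ss 72 [424.7 -88.1] 14.8 [423.  -89.5  67.1] 0.0736427007640279
sp 55 [475.7  -0.9] 13.6 [474.1  -2.7  67.3] 0.07329160450748928
mill 137 [492.6 -70.6] 24.9 [489.2 -75.1 215.7] 0.22372545798737636
tumb 125 [409.5 129.4] 30.1 [411.8 127.3  52.3] 0.05836226725338045
ls 30 [ 507.6 -133.3] 13.6 [ 505.3 -132.1   98.9] 0.10368589802523309
lp 44 [563.6 -42.9] 17.7 [564.4 -39.2  98.8] 0.10489308680768283
ss 43 [424.3 -79.4] 14.5 [422.3 -76.6  67.6] 0.07303355142754175
sp 44 [472.8   8.2] 14.3 [472.7  10.   67.9] 0.0726265535515972
mill 97 [492.5 -59.8] 25.4 [488.1 -56.4 215.6] 0.22504448740939625
tumb 120 [411.2 131.1] 26.9 [410.3 132.   52.6] 0.059947009841511134
```

View pics/c12.png

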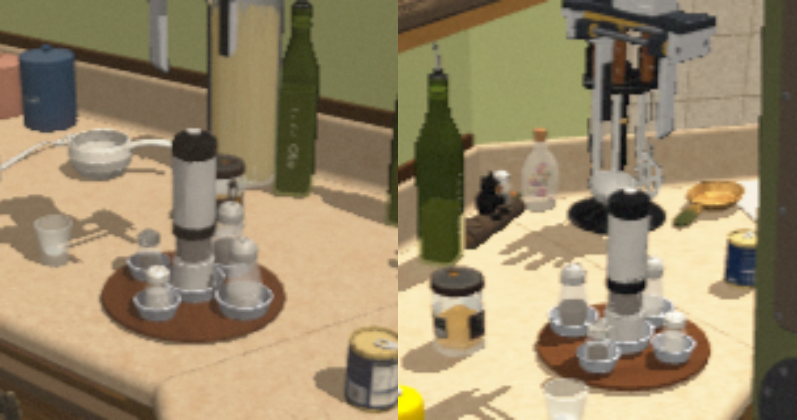

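The mill stands in the middle cup and all four shakers are upright at floor height. The tumbler has not moved, and the gripper is clear.

```bash
python3 -c "
from station import ctrl
print(ctrl.hand_in())"
```

```text
the job is handed in; nothing more can be done
None
```

The job is handed in, result not yet known: mill and four shakers are upright on their cup floors at about 31 s; one failed small-salt grasp pressed its cap with about 41 N (fingertips, not the gripper body), and I checked the tumbler but did not re-measure the jar, mug and tin.

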